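# Bush the bracket and hold it square in the corner stop

### The job

Two steel bushings, alike outside, stand on the desk: slide the one that fits over the bracket's pin all the way down, and leave the other standing on the desk. Then push the bracket, lying flat on the desk, into the corner stop, pin end first, so that its end is flush against the short fence and its long side flush against the long fence, and finish while still holding it pressed firmly against both. Leave the mug, the marker pen and the black case where they are.

Things in the scene. Friction and masses are not known exactly. Their poses are not given: they have to be found in the camera images.
- bracket: Loose aluminium bracket, 0.4 to 0.63 kg. Base plate 130 mm long (x) x 76 wide (y) x 16 thick, smooth and slippery (friction 0.2 on desk and fences). On it a rib to grip by, 40 long (x) x 28 thick (y), centred 38 mm from the origin towards -x, its top 50 mm above the underside. A pin stands 34 mm from the origin towards +x. Origin: centre of the underside; x towards the pin end, z up.
- pin_foot (a point): Point on the bracket: foot of the pin's axis, on the top face of the base (16 mm above the underside). The pin is 24 mm in diameter and 31 mm high, its last 7 mm tapering to 16 mm diameter.
- bushing_wide: Loose steel bushing (plain ring) 50 mm outside diameter, 28 mm high, bore 28 mm: fits over the pin. About 0.25 kg. Starts standing upright. Origin: centre of its underside, z along its axis. May stand in either of the two bushing places.
- bushing_narrow: Loose steel bushing, same outside (50 mm diameter, 28 mm high), bore only 16 mm: does not fit over the pin. About 0.32 kg. Starts standing upright. Origin: centre of its underside, z along its axis.
- corner: Corner stop of dark steel fixed to the desk: two fences at right angles, 12 mm high, 16 mm thick, straight on the bare desk. Origin: inner corner where the two inside faces meet, at desk height. The bracket belongs in the quarter with negative x and negative y of this frame, with its x axis along this frame's x axis.
- long_fence: The long fence of the corner stop: inside face in the plane y = 0 of the corner's frame, from the corner 160 mm towards its -x. Same origin and axes as the corner.
- short_fence: The short fence: inside face in the plane x = 0 of the corner's frame, from the corner 85 mm towards its -y. Same origin and axes as the corner.
- nest (a point): Point on the desk where the bracket's origin lies when it is home against both fences: 65 mm towards -x and 38 mm towards -y from the corner. Axes as the corner's.
- mug: White mug, 80 mm diameter, 95 high, handle at its +y side; bystander. Origin: centre of the underside.
- marker: Marker pen lying on the desk, 122 mm long along its x, 20 mm thick; bystander. Origin: on the desk under its middle.
- case: Small square black plastic case, 50 x 50 x 30 mm; bystander. Origin: centre of the underside.

How it is judged (in metres and radians):
On the way, in this order (a step that is already met when the one before it is completed fails the run):
1. the wide bushing is right down on the pin while the bracket is still out of the corner (horizontal distance between bushing_wide and pin_foot below 0.005 m and z of bushing_wide in the frame of bracket between 0.013 and 0.0185 m and angle between bushing_wide's own z axis and vertical below 0.12 rad and horizontal distance between bracket and nest above 0.02 m), for 0.2 s.
2. the bracket is home and pressed against both fences (horizontal distance between bushing_wide and pin_foot below 0.005 m and z of bushing_wide in the frame of bracket between 0.013 and 0.0185 m and angle between bushing_wide's own z axis and vertical below 0.12 rad and contact force between bracket and long_fence above 1 N and contact force between bracket and short_fence above 1 N and angle between the x axis of bracket and the x axis of corner, either way round below 0.035 rad and x of bracket in the frame of corner above -0.0685 m and y of bracket in the frame of corner above -0.0415 m and horizontal distance between bracket and nest below 0.005 m and horizontal distance between pin_foot and corner below 0.056 m and height (world z) of bracket below 0.004 m and angle between bracket's own z axis and vertical below 0.05 rad), for 0.2 s.
At the end, for the whole second after the job is handed in: Wide bushing down on the pin within 2.5 mm; bracket flat on the desk (4 mm, 3 deg), pin end in the corner, within 3.5 mm of and 2 deg square to the fences, pressed by the robot with over 1 N on each through the last second; narrow bushing upright on the desk away from the pin (all of step 2 and height (world z) of bushing_narrow between -0.004 and 0.004 m and angle between bushing_narrow's own z axis and vertical below 0.1 rad and horizontal distance between bushing_narrow and pin_foot above 0.04 m and (contact force between any of the fingers, the arm and bracket above 1 N or contact force between any of the fingers, the arm and bushing_wide above 1 N)); the arm keeps its last pose, push and grip.
It fails at once if mug disturbed (moved more than 30 mm) (distance of mug from where it was at the start of the episode above 0.03 m).
It fails at once if marker pen disturbed (moved more than 30 mm) (distance of marker from where it was at the start of the episode above 0.03 m).
It fails at once if black case disturbed (moved more than 30 mm) (distance of case from where it was at the start of the episode above 0.03 m).
It also fails if it takes over 64 s, if anything falls off the work surface, if the arm or the gripper's body presses on something with over 40 N, if the wrist force passes 120 N, or if a joint passes its speed limit or range.

### The arm

A 6-joint arm with a two-finger parallel gripper is mounted at the origin on the work surface. World frame = base frame: x ahead of the robot, y to its left, z up, the work surface at z = 0. Lengths are in mm, angles in rad, forces in N, time in s.
With the tool pointing down it reaches from about 350 to 775 mm from the base axis. Payload 7.3 kg.
Tool frame: the origin (TCP) lies on the centre line of the jaws, within the pads' length; the fingertips stand 11 mm ahead of it and the grasp point (between the pads) lies 8 mm behind it; z points along the fingers, y is the line along which they close (so a half turn about z gives the same grasp; the last joint's range is limited). The gripper opens to 92 mm and grips with 3 to 60 N. Pads are 19 mm wide; open, the fingers measure 130 mm over their backs; the gripper's body (75 mm by 190 mm) begins 47 mm behind the grasp point.
Start: joints at [1.146, 0.342, 1.524, -0, 1.275, -0.146], TCP at [144.465, 504.751, 237.741] pointing down, gripper open.
Joint ranges: [-2.53, 2.53], [-0.77, 2.02], [0.04, 2.7], [-1, 4.14], [0.28, 2.66], [-3.11, 3.11]. Speed limits (rad/s): [2.57, 2.57, 3.14, 3.14, 3.14, 3.14].

### API

Orientations are given as [roll, pitch, yaw] about the fixed x, y, z axes, in that order (R = Rz(yaw) Ry(pitch) Rx(roll)).
In Python, from plant import bot gives the robot as it stands.
- The arm moves only by the tool step_arm, never from a script. Its argument "deltas" is a list of rows, each a list of 5 numbers: the opening, from 0 (shut) to 1 (fully open), then the shift along the tool's x, y, z each as a share of 0.5 m, from -1 to 1, then the turn about the tool's z as a share of pi/2 rad, from -1 to 1. In form: [[claw, x, y, z, turn], ...]. A call has 1 to 8 rows; each row shifts and turns the commanded pose from where the row before left it, along the tool's axes as they then stand; what a row does not reach is not made up. A row lasts 1/10 s, in which the tool goes at most 50 mm and 8.59 degrees, less where a joint would pass 70% of its speed; a pose out of reach is approached as far as the arm can. A call with a number of a shift or a turn outside -1 to 1 is refused whole. A call with a gripper value outside its range is refused whole. The fingers move at their own pace and stop on an object; the grip force is fixed at half the most. Time passes only in rows, so rows that do not move let the fingers close. It gives the time, the measured TCP pose, the force, the opening and the grip force at its end, in the units of the state.
- bot.get_obs(): the state, without advancing time (a new reading comes with each control period).
- bot.capture(name): name is "side" or "top" or "wrist"; returns (picture, depth): 384x512x3 uint8, red, green, blue; 384x512 float32, mm along the optical axis (not along the pixel's ray), 0 where there is no reading.
- bot.camera_params(name): a dict with "fov_y" (degrees; the focal length in pixels is half the picture's height over the tangent of half this angle, whatever the lens; pixels are square), "cx", "cy" (the principal point, pixels), "rvec" (rotation vector, rad) and "tvec" (3), from world to camera coordinates, as OpenCV has them. Camera axes: x right, y down, z forward; pixel columns grow to the right and rows downward; lengths in mm; the calibration is good to about 2 mm. A picture is of the moment at which its call begins: read the wrist's pose just before it. camera_params takes no time and is no camera call; for the wrist camera it gives the pose at the moment of the call.
- bot.close_job(): hands the job in; it is judged then, once.
The state is a dict: "time": time; "joint_positions": joint angles; "dq": joint speeds; "tau": joint torques, N m; "tool_pos": TCP position; "tcp_rot": TCP orientation; "contact_force": force on the tool from outside, world axes, zero at the start; "moment": the same for the moment, N m; "grip_width": finger opening in mm; "finger_force": force on a finger pad.
Only numpy, scipy, OpenCV 4.12 (cv2) and the standard library are available. Lean on these libraries where they do the work, as an engineer would, in place of code of your own. Each camera call takes 0.05 s, during which the arm holds its last target. There are 200 camera calls.

## Working session

There is one attempt and no reset: what is moved stays moved. The work goes in short steps, Python scripts to look and compute and a tool call to move; the robot and the scene stay as the last step left them, time stands still between calls to the robot, and variables do not carry over. Pictures are saved under pics/ and viewed, at most 10 in all, crops included, and the job is handed in when it is done.

Besides the shell and the picture viewer there is one more tool, called after ">>>" as name([rows], argument=value, ...), one row to a line, values as JSON. step_arm: Moves the arm, as the interface text tells. Shift numbers are shares of 0.5 m and turn numbers shares of pi/2 rad, none past 1 either way. Its arguments: {"type":"object","properties":{"deltas":{"type":"array","items":{"type":"array","items":{"type":"number","minimum":-1,"maximum":1}}}},"required":["deltas"]}

```bash
mkdir -p pics; ls; cat > h.py <<'E'
import numpy as np, cv2
from plant import bot
def cam(n):
    p=bot.camera_params(n); f=192/np.tan(np.radians(p["fov_y"])/2)
    R=cv2.Rodrigues(np.array(p["rvec"],float))[0]; t=np.array(p["tvec"],float).ravel()
    return f,p["cx"],p["cy"],R,t
def shot(n,save=None):
    c=cam(n); im,d=bot.capture(n)
    if save: cv2.imwrite("pics/"+save,im[:,:,::-1])
    return im,d,c
def cloud(d,c):
    f,cx,cy,R,t=c; v,u=np.mgrid[:d.shape[0],:d.shape[1]]
    P=np.stack([(u-cx)/f*d,(v-cy)/f*d,d],-1)
    return (P-t)@R
def onplane(c,u,v,z):
    f,cx,cy,R,t=c; r=R.T@np.array([(u-cx)/f,(v-cy)/f,1]); o=-R.T@t
    return o+r*(z-o[2])/r[2]
E
python3 - <<'E'
from h import *
for n in ("top","side"):
    im,d,c=shot(n,n+"0.png"); np.savez(n+"0.npz",im=im,d=d); print(n,c, bot.camera_params(n).keys())
o=bot.get_obs();print(o)
a=cv2.imread("pics/top0.png")
E
```

```text
pics
top (np.float64(408.90230049807207), 252.92197701755995, 197.25292530342412, array([[-2.70874979e-03, -9.99702766e-01,  2.42289517e-02],
       [-9.96403008e-01,  6.46071388e-04, -8.47385848e-02],
       [ 8.46977440e-02, -2.43713360e-02, -9.96108594e-01]]), array([  45.01375584,  582.38533792, 1109.70928499])) dict_keys(['fov_y', 'cx', 'cy', 'rvec', 'tvec'])
side (np.float64(391.4799552203399), 247.1214380190511, 190.55325225208838, array([[ 9.69218305e-01, -2.46202909e-01, -7.06079497e-05],
       [-1.82027638e-01, -7.16388616e-01, -6.73537891e-01],
       [ 1.65776406e-01,  6.52818105e-01, -7.39152694e-01]]), array([-557.94440098,  195.86072821,  852.33710955])) dict_keys(['fov_y', 'cx', 'cy', 'rvec', 'tvec'])
{'time': 0.1, 'joint_positions': array([ 1.14600949e+00,  3.42668266e-01,  1.52495089e+00, -6.63419842e-06,
        1.27535174e+00, -1.45981656e-01]), 'dq': array([ 3.19510479e-03, -5.38664770e-05, -3.52980637e-03,  1.34288369e-03,
        3.42241218e-04, -2.81734853e-04]), 'tau': array([ 2.18625049e-03, -4.31997335e+01, -2.44697535e+01,  7.19484687e-02,
        5.25684643e-02, -1.06722459e-04]), 'tool_pos': array([144.31033653, 504.41551588, 237.0962696 ]), 'tcp_rot': array([-3.14022815e+00, -1.94207817e-04,  2.86278928e+00]), 'contact_force': array([-1.29140031,  0.99316523, -0.35652543]), 'moment': array([-0.01102672,  0.0622912 , -0.00436857]), 'finger_force': 0.0, 'grip_width': 91.87971041188457}
```

View pics/top0.png

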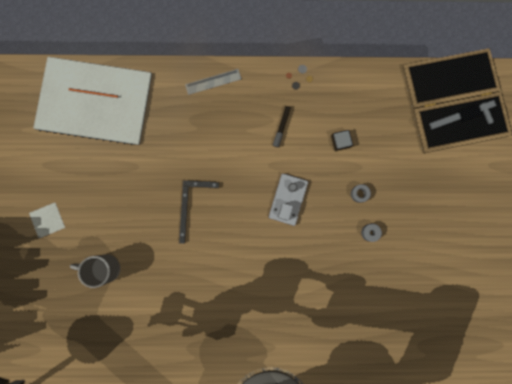

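The top view shows the corner at about (185,183), with the long fence running down to (183,240) and the short fence right to (220,184). The bracket's pin is at (293,185) and its rib at (287,210). The bushings are at (361,192), which has the larger bore, and (372,232). The case, marker and mug are at (343,139), (283,126) and (94,271).

```bash
cat > m.py <<'E'
from h import *
z=np.load("top0.npz"); im,d=z["im"],z["d"]; c=cam("top"); P=cloud(d,c)
P[d==0]=np.nan
def blob(u0,u1,v0,v1,zl,zh):
    Q=P[v0:v1,u0:u1].reshape(-1,3); return Q[(Q[:,2]>zl)&(Q[:,2]<zh)]
print("desk z",np.nanmedian(P[290:310,300:400,2]), np.nanmedian(P[150:170,220:260,2]))
def rect(Q):
    (c0,s,a)=cv2.minAreaRect(Q[:,:2].astype(np.float32)); return np.round(c0,1),np.round(s,1),round(a,1),len(Q),np.round(np.percentile(Q[:,2],[5,50,95]),1)
print("bracket",rect(blob(255,325,165,235,9,80)))
print("rib+pin hi",rect(blob(255,325,198,235,40,80)), rect(blob(255,325,165,197,28,80)))
for b in [(345,378,176,210),(355,390,216,250)]: print("bush",rect(blob(*b,18,40)))
print("long",rect(blob(165,192,192,250,6,25)),"short",rect(blob(192,235,170,200,6,25)))
print("case",rect(blob(325,360,120,160,15,50)),"marker",rect(blob(265,300,100,150,8,40)))
for n,(u,v) in dict(corner=(189.5,187.5),lend=(188,241),send=(222,187)).items(): print(n,onplane(c,u,v,12))
a=np.hstack([cv2.resize(x[:,:,::-1],(400,400),interpolation=cv2.INTER_CUBIC) for x in (im[165:265,160:260],im[160:260,300:400])])
cv2.imwrite("pics/crop.png",a)
E
python3 m.py
```

```text
desk z -1.8621971043897518 -1.6764143211352003
bracket (array([577.5, -53.4]), array([ 76.4, 130.1]), 72.8, 1248, array([11. , 15. , 48.7]))
rib+pin hi (array([541.3, -42.1]), array([27.9, 39.9]), 72.4, 156, array([44.5, 48.2, 51.7])) (array([609.3, -63.1]), array([22., 22.]), 87.8, 62, array([37.1, 43.1, 47.3]))
bush (array([ 593.1, -255.9]), array([49.7, 47.5]), 88.9, 184, array([19.8, 25.8, 29.7]))
bush (array([ 484.4, -283.4]), array([47.3, 48.8]), 48.0, 239, array([22., 26., 30.]))
long (array([519.8, 240.6]), array([ 35.2, 159. ]), 78.2, 303, array([ 6.7, 10.1, 13.9])) short (array([620.4, 178.5]), array([73., 16.]), 86.8, 148, array([ 7.2, 10.4, 14.2]))
case (array([ 745.7, -206.5]), array([50.6, 51.3]), 13.0, 327, array([21.4, 26.9, 30.6])) marker (array([786.9, -37.8]), array([ 19.1, 122.9]), 71.9, 268, array([ 9.7, 15.2, 19.1]))
corner [610.99798008 221.17102024  12.        ]
lend [462.12596946 223.76008739  12.        ]
send [612.40184443 130.3809729   12.        ]
```

View pics/crop.png

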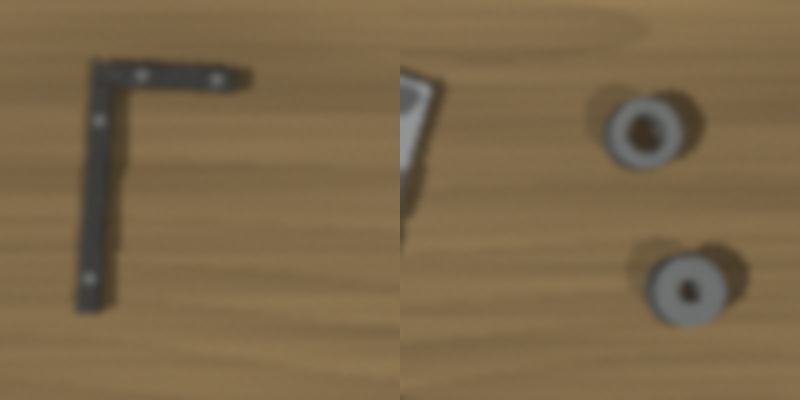

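View pics/side0.png

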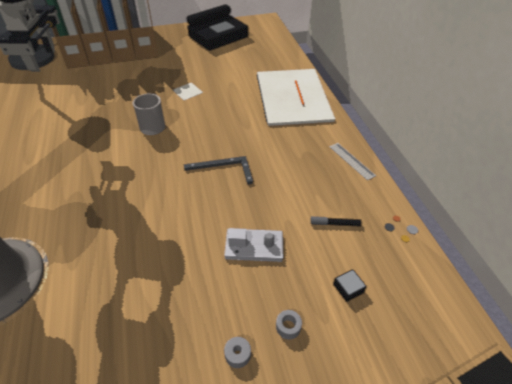

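The large-bore bushing at about (593,-256) is the wide one. The side view agrees: its bore at (289,321) is larger than the one at (237,350). The tool yaw already matches the bracket, so I'm heading above the wide bushing.

>>> step_arm([
  [1,-0.0534,-0.0506,0,0],
  [1,-0.0534,-0.0506,0,0],
  [1,-0.0534,-0.0506,0,0],
  [1,-0.0534,-0.0506,0,0],
  [1,-0.0534,-0.0506,0,0],
  [1,-0.0534,-0.0506,0,0],
  [1,-0.0534,-0.0506,0,0],
  [1,-0.0534,-0.0506,0,0],
])

```text
time: 0.9
tool_pos: [294.4, 250.0, 237.6]
tcp_rot: [-3.141, -0.0, 2.863]
contact_force: [0.9, 0.0, -0.4]
grip_width: 91.6
finger_force: 0.0
```

>>> step_arm([
  [1,-0.0534,-0.0506,0,0],
  [1,-0.0534,-0.0506,0,0],
  [1,-0.0534,-0.0506,0,0],
  [1,-0.0534,-0.0506,0,0],
  [1,-0.0534,-0.0506,0,0],
  [1,-0.0534,-0.0506,0,0],
  [1,-0.0534,-0.0506,0,0],
  [1,-0.0534,-0.0506,0,0],
])

```text
time: 1.7
tool_pos: [444.1, -3.4, 237.5]
tcp_rot: [3.141, -0.0, 2.862]
contact_force: [0.5, 0.3, 0.1]
grip_width: 92.0
finger_force: 0.0
```

>>> step_arm([
  [1,-0.0534,-0.0506,0,0],
  [1,-0.0534,-0.0506,0,0],
  [1,-0.0534,-0.0506,0,0],
  [1,-0.0534,-0.0506,0,0],
  [1,-0.0534,-0.0506,0,0],
  [1,-0.0534,-0.0506,0,0],
  [1,-0.0534,-0.0506,0,0],
  [1,0,0,0,0],
])

```text
time: 2.5
tool_pos: [575.6, -227.4, 236.0]
tcp_rot: [-3.141, -0.001, 2.86]
contact_force: [-1.1, 0.3, 0.3]
grip_width: 91.8
finger_force: 0.0
```

```bash
cat >> h.py <<'E'
def goto(x=None,y=None,z=None,yaw=None):
    o=bot.get_obs(); p=np.array(o["tool_pos"]); R=cv2.Rodrigues(np.zeros(3))[0]
    from scipy.spatial.transform import Rotation as S
    r=S.from_euler("xyz",o["tcp_rot"]); T=np.array([a if a is not None else b for a,b in zip((x,y,z),p)])
    D=r.as_matrix().T@(T-p); turn=0
    if yaw is not None: turn=-((yaw-np.degrees(o["tcp_rot"][2])+180)%360-180)/90
    print("pose",p.round(1),np.degrees(o["tcp_rot"]).round(2),"F",np.round(o["contact_force"],1),"w",round(o["grip_width"],1),"ff",o["finger_force"],"t",o["time"]); print("total shares",(D/500).round(4),"turn",round(turn,4))
def ring(P,x,y,zl,zh,r=45):
    Q=P.reshape(-1,3); return Q[(Q[:,2]>zl)&(Q[:,2]<zh)&(np.hypot(Q[:,0]-x,Q[:,1]-y)<r)]
E
python3 - <<'E'
from h import *
goto()
im,d,c=shot("wrist","w1.png");P=cloud(d,c);P[d==0]=np.nan
print("desk",np.nanmedian(P[...,2]))
Q=ring(P,593,-256,20,40);print(len(Q),cv2.minEnclosingCircle(Q[:,:2].astype(np.float32)),np.percentile(Q[:,2],[5,50,95]))
np.savez("w1.npz",im=im,d=d)
E
```

```text
pose [ 575.6 -227.4  236. ] [-1.7996e+02 -3.0000e-02  1.6384e+02] F [-1.1  0.3  0.3] w 91.8 ff 0.0 t 2.5
total shares [0. 0. 0.] turn 0
desk 0.06009352665002757
887 ((593.9384765625, -256.77520751953125), 24.9040584564209) [23.96622885 27.0864991  28.38897783]
```

View pics/w1.png

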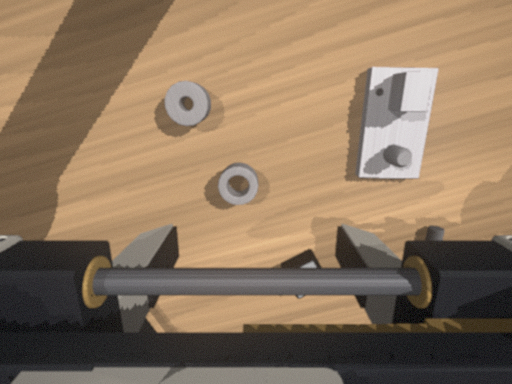

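The wrist view shows the wide bushing at (238,184), the narrow one at (187,103), and the bracket with its pin at (399,156) and rib at (415,92). The wide bushing is at (593.9,-256.8).

```bash
python3 - <<'E'
from h import *
z=np.load("w1.npz");d=z["d"];P=cloud(d,cam("wrist"));P[d==0]=np.nan
f=lambda Q:cv2.minAreaRect(Q[:,:2].astype(np.float32))
print(f(ring(P,577,-53,10,80,85)),f(ring(P,541,-42,46,80,40)))
Q=ring(P,609,-63,44,60,25);print(len(Q),cv2.minEnclosingCircle(Q[:,:2].astype(np.float32)))
goto(593.7,-256.7,15,162.8)
E
```

```text
((576.5759887695312, -50.755008697509766), (77.26272583007812, 130.17291259765625), 72.97175598144531) ((540.4495849609375, -39.71721267700195), (29.114551544189453, 39.60038757324219), 72.79701232910156)
209 ((608.6993408203125, -61.13531494140625), 9.783306121826172)
pose [ 574.7 -225.2  236.1] [ 1.7998e+02 -1.1000e-01  1.6390e+02] F [ 0.1  1.  -0.3] w 91.7 ff 0.0 t 2.55
total shares [-0.0547 -0.0501  0.4422] turn 0.0122
```

>>> step_arm([
  [1,-0.054,-0.052,0.05,0.0122],
  [1,0,0,0.09,0],
  [1,0,0,0.09,0],
  [1,0,0,0.09,0],
  [1,0,0,0,0],
  [1,0,0,0,0],
])

```text
time: 3.15
tool_pos: [593.5, -255.3, 78.4]
tcp_rot: [3.141, -0.001, 2.844]
contact_force: [0.5, -0.1, 1.1]
grip_width: 92.0
finger_force: 0.0
```

```bash
cat >> h.py <<'E'
def look(n="wrist",k=4):
    ds=[];ps=[]
    for i in range(k):
        ps.append(bot.get_obs()["tool_pos"]); im,d,c=shot(n); q=cloud(d,c); q[d==0]=np.nan; ds.append(q)
    print("mean tcp",np.mean(ps,0).round(1),np.std(ps,0).round(1)); return im,ds
E
python3 - <<'E'
from h import *
im,ds=look()
cv2.imwrite("pics/w2.png",im[:,:,::-1])
for P in ds:
    Q=ring(P,594,-257,22,34,40);print(len(Q),cv2.minEnclosingCircle(Q[:,:2].astype(np.float32)) if len(Q) else 0)
goto(593.7,-256.7,15,162.8)
E
```

```text
mean tcp [ 594.6 -256.1   80.1] [0.7 0.5 1.1]
2579 ((593.9525756835938, -257.1802062988281), 24.97897720336914)
2541 ((593.9509887695312, -257.0387878417969), 24.97663688659668)
2537 ((593.829345703125, -256.93365478515625), 24.86872673034668)
2542 ((593.933349609375, -257.0830383300781), 24.984378814697266)
pose [ 594.9 -256.6   80.9] [-179.94    0.29  162.94] F [-0.6 -0.5 -0.1] w 91.6 ff 0.0 t 3.35
total shares [ 0.003  -0.0007  0.1317] turn 0.0016
```

View pics/w2.png

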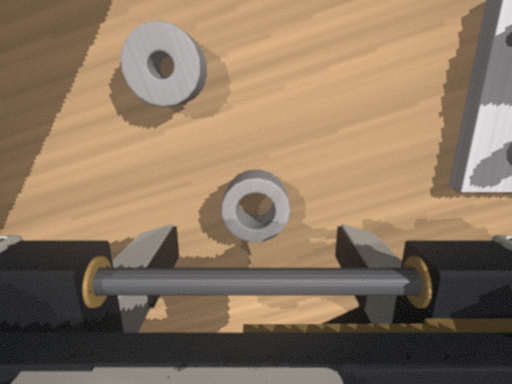

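The wide bushing at (256,207) sits centrally between the jaws, so I'm descending and gripping it.

>>> step_arm([
  [1,0,-0.001,0.05,0],
  [1,0,0,0.05,0],
  [1,0,0,0.03,0],
  [1,0,0,0,0],
  [1,0,0,0,0],
  [0,0,0,0,0],
  [0,0,0,0,0],
  [0,0,0,0,0],
])

```text
time: 4.15
tool_pos: [593.6, -256.7, 13.3]
tcp_rot: [-3.141, 0.001, 2.844]
contact_force: [-0.2, -0.0, 0.3]
grip_width: 72.3
finger_force: 0.0
```

>>> step_arm([
  [0,0,0,0,0],
  [0,0,0,0,0],
  [0,0,0,0,0],
])

```text
time: 4.45
tool_pos: [593.4, -256.6, 12.7]
tcp_rot: [3.142, 0.0, 2.844]
contact_force: [-0.7, -1.1, 0.7]
grip_width: 49.7
finger_force: 30.0
```

>>> step_arm([
  [0,0,0,-0.04,0],
  [0,0,0,-0.08,0],
  [0,0,0,-0.08,0],
  [0,0,0.08,0,0],
  [0,0,0.08,0,0],
  [0,0,0.08,0,0],
  [0,0,0,0,0],
  [0,0,0,0,0],
])

```text
time: 5.25
tool_pos: [628.5, -140.8, 112.2]
tcp_rot: [-3.141, -0.001, 2.846]
contact_force: [-0.1, -0.7, -2.7]
grip_width: 49.5
finger_force: 30.0
```

```bash
cat > br.py <<'E'
from h import *
def bracket(ds,x,y):
    f=lambda Q:cv2.minAreaRect(Q[:,:2].astype(np.float32))
    for P in ds:
        print(f(ring(P,x,y,10,70,85)), "rib",f(ring(P,x-36.5,y+11,46,60,32)))
        Q=ring(P,x+32.4,y-10,44.5,60,20)
        if len(Q)>5: print("pin",len(Q),cv2.minEnclosingCircle(Q[:,:2].astype(np.float32)))
E
python3 - <<'E'
from br import *
im,ds=look()
cv2.imwrite("pics/w3.png",im[:,:,::-1])
o=np.array(bot.get_obs()["tool_pos"])
for P in ds[:2]:
    Q=ring(P,o[0],o[1],100,125,28);print("bush",len(Q),cv2.minEnclosingCircle(Q[:,:2].astype(np.float32)),np.percentile(Q[:,2],[10,50,90]))
bracket(ds[:3],577,-51)
goto()
E
```

```text
mean tcp [ 628.3 -142.   112.3] [0.1 0.8 0.1]
bush 2181 ((627.4366455078125, -142.80618286132812), 27.757770538330078) [103.01588834 112.46828029 123.04760447]
bush 2199 ((626.2728881835938, -142.42442321777344), 27.373207092285156) [102.91348409 112.36981645 123.10283088]
((577.5591430664062, -53.1615104675293), (76.54692840576172, 129.92042541503906), 72.86946868896484) rib ((541.5010986328125, -42.39957809448242), (28.426780700683594, 39.583465576171875), 72.90479278564453)
pin 465 ((609.98974609375, -63.56364059448242), 9.15920352935791)
((577.9652099609375, -53.288299560546875), (76.5080337524414, 129.5842742919922), 72.82608032226562) rib ((541.4509887695312, -42.244632720947266), (28.55103874206543, 40.365604400634766), 73.49578094482422)
pin 480 ((610.0556640625, -63.594215393066406), 9.41104793548584)
((577.8541259765625, -53.161094665527344), (76.60834503173828, 130.83425903320312), 72.8086929321289) rib ((541.55859375, -42.300193786621094), (28.681102752685547, 39.95474624633789), 72.65929412841797)
pin 480 ((609.6129150390625, -63.77560043334961), 9.534280776977539)
pose [ 628.2 -143.1  112.4] [-1.7999e+02 -3.0000e-02  1.6284e+02] F [-0.4 -0.2 -1.8] w 49.7 ff 29.99947995878756 t 5.45
total shares [0. 0. 0.] turn 0
```

View pics/w3.png

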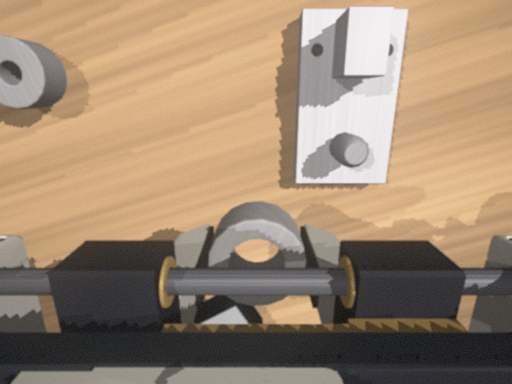

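The wrist view shows the bushing held at (257,250), the pin at (349,150) and the rib at (365,40). I'll measure the bushing and the pin in the same frames.

```bash
python3 - <<'E'
from br import *
im,ds=look()
for P in ds:
    Q=ring(P,628.2,-142.4,119,132,60); h=np.histogram(Q[:,2],np.arange(119,133))[0]
    Q=Q[(np.hypot(Q[:,0]-628,Q[:,1]+142.4)<27)]
    # tool axes coords
    th=np.radians(162.9);X=Q[:,:2]@[np.cos(th),np.sin(th)];Y=Q[:,:2]@[np.sin(th),-np.cos(th)]
    s=np.abs(Y-np.median(Y))<18
    # outer rim far edge
    print(h,"X",np.percentile(X[s],[1,99]),"Y",np.percentile(Y,[1,99]),"circ",cv2.minEnclosingCircle(Q[s][:,:2].astype(np.float32)))
T=np.array([628.2,-142.4]);print("tcp X,Y",T@[np.cos(th),np.sin(th)],T@[np.sin(th),-np.cos(th)])
goto(610.2,-63.4)
E
```

```text
mean tcp [ 628.3 -143.   112.5] [0.  0.1 0.1]
[ 131  134  146  136  131  181  354 1539 1362  188   77   77   76] X [-666.49327885 -618.68760825] Y [23.37435688 73.01096787] circ ((628.90869140625, -143.09359741210938), 25.190996170043945)
[ 119  140  137  143  135  176  334 1515 1411  202   74   83   71] X [-666.67575415 -618.68088064] Y [23.34903263 73.03141965] circ ((628.8325805664062, -143.31642150878906), 25.32403564453125)
[ 135  132  137  139  136  169  315 1401 1533  218   74   80   76] X [-666.69471801 -618.75888148] Y [23.45810649 73.09202265] circ ((629.1392211914062, -143.18092346191406), 25.355480194091797)
[ 143  136  144  137  139  173  293 1328 1577  266   71   71   76] X [-666.59129895 -618.71142532] Y [23.60962894 73.25673797] circ ((629.0325927734375, -142.85011291503906), 25.084957122802734)
tcp X,Y -642.3005142093912 48.611207003650975
pose [ 628.4 -142.7  112.7] [180.    -0.   162.86] F [-0.7 -0.1 -1.2] w 49.5 ff 29.999628514051437 t 5.65
total shares [0.0815 0.1407 0.    ] turn 0
```

>>> step_arm([
  [0,0.0431,0.071,0,0],
  [0,0.04,0.07,0,0],
  [0,0,0,0,0],
  [0,0,0,0.05,0],
  [0,0,0,0.044,0],
  [0,0,0,0,0],
  [0,0,0,0,0],
  [0,0,0,0,0],
])

```text
time: 6.45
tool_pos: [610.5, -62.8, 67.0]
tcp_rot: [3.141, 0.002, 2.843]
contact_force: [0.5, 0.2, -1.8]
grip_width: 49.2
finger_force: 30.0
```

>>> step_arm([
  [0,0,0,0.01,0],
  [0,0,0,0.01,0],
  [0,0,0,0,0],
  [0,0,0,0,0],
])

```text
time: 6.85
tool_pos: [609.5, -62.3, 55.6]
tcp_rot: [3.142, -0.0, 2.844]
contact_force: [0.8, 0.6, -1.9]
grip_width: 49.6
finger_force: 30.0
```

>>> step_arm([
  [0,0,0,0.01,0],
  [0,0,0,0.01,0],
  [0,0,0,0.01,0],
  [0,0,0,0.008,0],
  [0,0,0,0,0],
  [0,0,0,0,0],
])

```text
time: 7.45
tool_pos: [609.6, -62.2, 36.5]
tcp_rot: [3.141, -0.0, 2.844]
contact_force: [0.1, 1.1, -2.3]
grip_width: 49.5
finger_force: 30.0
```

>>> step_arm([
  [0,0,0,0.006,0],
  [0,0,0,0.006,0],
  [0,0,0,0,0],
  [0,0,0,0,0],
])

```text
time: 7.85
tool_pos: [609.5, -62.3, 30.6]
tcp_rot: [3.142, -0.0, 2.844]
contact_force: [0.1, 0.4, -3.2]
grip_width: 49.2
finger_force: 30.0
```

>>> step_arm([
  [0.8,0,0,0,0],
  [0.8,0,0,0,0],
  [0.8,0,0,0,0],
  [0.8,0,0,0,0],
  [0.8,0,0,0,0],
  [0.8,0,0,0,0],
])

```text
time: 8.45
tool_pos: [609.6, -62.3, 30.8]
tcp_rot: [3.141, 0.0, 2.844]
contact_force: [0.4, -0.1, 0.3]
grip_width: 73.0
finger_force: 0.0
```

>>> step_arm([
  [0.8,0,0,-0.04,0],
  [0.8,0,0,-0.08,0],
  [0.8,0,0,-0.08,0],
  [0.9,0,0,0,0],
  [0.9,0,0,0,0],
])

```text
time: 8.95
tool_pos: [610.0, -62.3, 131.7]
tcp_rot: [3.141, 0.002, 2.844]
contact_force: [-0.6, -0.1, -0.2]
grip_width: 81.8
finger_force: 0.0
```

```bash
python3 - <<'E'
from br import *
im,ds=look()
cv2.imwrite("pics/w4.png",im[:,:,::-1])
for P in ds[:2]:
    Q=ring(P,610,-63,35,60,30)
    print(np.histogram(Q[:,2],np.arange(35,56))[0])
    T=Q[(Q[:,2]>42)&(Q[:,2]<46)]; print("bush",len(T),cv2.minEnclosingCircle(T[:,:2].astype(np.float32)))
    T=Q[(Q[:,2]>46)]; print("pin",len(T),T.mean(0))
bracket(ds[:3],577,-51)
goto(541.3,-42)
E
```

```text
mean tcp [609.2 -62.2 130.2] [0.5 0.1 1. ]
[ 37  30  31  47  67  87 185 611 956 240 124 153  42   1   0   0   0   0
   0   0]
bush 1931 ((610.289306640625, -62.169464111328125), 24.77811050415039)
pin 196 [610.39693426 -63.0752243   46.65331555]
[ 36  27  42  38  70  90 158 657 938 256 106 168  48   1   0   0   0   0
   0   0]
bush 1957 ((610.2569580078125, -62.20293045043945), 24.79047393798828)
pin 217 [609.87566473 -62.86233162  46.64381883]
((577.5214233398438, -53.17462158203125), (76.2012710571289, 129.2747802734375), 72.88385009765625) rib ((541.3538208007812, -42.03064727783203), (28.035795211791992, 39.22097396850586), 72.79467010498047)
pin 369 ((609.6642456054688, -61.01938247680664), 19.430723190307617)
((578.00048828125, -53.28709411621094), (76.15532684326172, 129.3541259765625), 72.83599090576172) rib ((541.63427734375, -42.12229919433594), (28.03057098388672, 39.16403579711914), 73.01283264160156)
pin 375 ((609.134033203125, -61.066261291503906), 19.496353149414062)
((577.7266845703125, -53.24920654296875), (76.24883270263672, 129.9545135498047), 72.90962219238281) rib ((541.4939575195312, -42.10314178466797), (27.826030731201172, 40.01109313964844), 73.53379821777344)
pin 368 ((609.6802978515625, -61.71401596069336), 19.17286491394043)
pose [608.7 -62.1 129.1] [-1.7999e+02 -1.7000e-01  1.6293e+02] F [ 0.6 -0.3  0.2] w 82.5 ff 0.0 t 9.15
total shares [ 0.1407 -0.0012  0.0004] turn 0
```

View pics/w4.png

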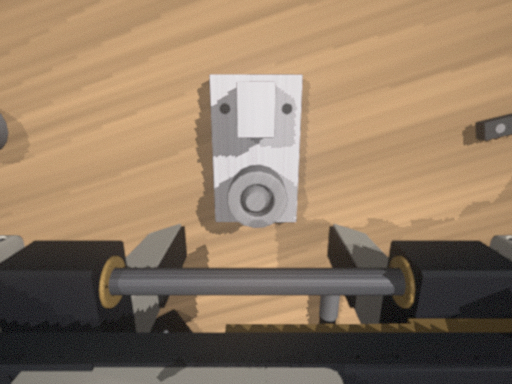

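The bushing is seated on the pin at (258,197), its top at z≈43.5. Next I'll take one close look at the corner stop to get its pose.

>>> step_arm([
  [0.9,0.013,0.077,-0.02,0],
  [0.9,0.013,0.077,-0.02,0],
  [0.9,0.013,0.077,-0.02,0],
  [0.9,0.013,0.077,-0.02,0],
  [0.9,0.013,0.077,-0.02,0],
  [0.9,0.012,0.077,0,0],
  [0.9,0,0,0,0],
  [0.9,0,0,0,0],
])

```text
time: 9.95
tool_pos: [639.9, 170.6, 179.1]
tcp_rot: [-3.14, -0.002, 2.846]
contact_force: [-0.0, -0.5, -0.7]
grip_width: 82.4
finger_force: 0.0
```

```bash
python3 - <<'E'
from br import *
im,ds=look()
cv2.imwrite("pics/w5.png",im[:,:,::-1])
for P in ds[:3]:
    L=ring(P,535,230,8,16,70); S=ring(P,619,170,8,16,45)
    for n,Q in (("long",L),("short",S)):
        if len(Q)<20: print(n,len(Q)); continue
        print(n,len(Q),cv2.minAreaRect(Q[:,:2].astype(np.float32)))
    # inner edges: long: min y per x-bin ; short: min x per y-bin
    L=L[(L[:,0]<600)&(L[:,2]>10.5)];S=S[(S[:,1]<205)&(S[:,2]>10.5)]
    a=[(x+2.5,np.percentile(q[:,1],4),np.percentile(q[:,1],96)) for x in range(480,595,5) for q in [L[(L[:,0]>=x)&(L[:,0]<x+5)]] if len(q)>15]
    b=[(y+2.5,np.percentile(q[:,0],4),np.percentile(q[:,0],96)) for y in range(135,205,5) for q in [S[(S[:,1]>=y)&(S[:,1]<y+5)]] if len(q)>15]
    a=np.array(a);b=np.array(b)
    for q in (a,b):
        if len(q)>3:
            for k in (1,2): m=np.polyfit(q[:,0],q[:,k],1); print(len(q),"slope deg",np.degrees(m[0]).round(2),"at600/200:",np.polyval(m,610 if q is a else 215).round(2))
goto()
E
```

```text
mean tcp [640.2 169.3 179.5] [0.2 0.8 0.3]
long 2136 ((546.4906005859375, 239.18218994140625), (16.34490394592285, 117.74947357177734), 87.01341247558594)
short 1038 ((620.5487670898438, 178.54945373535156), (72.60958862304688, 16.271015167236328), 87.0007553100586)
21 slope deg -2.91 at600/200: 228.66
21 slope deg -2.92 at600/200: 242.97
13 slope deg 2.92 at600/200: 615.26
13 slope deg 3.02 at600/200: 629.34
long 2136 ((546.7771606445312, 239.15988159179688), (16.203594207763672, 116.90148162841797), 87.07660675048828)
short 1044 ((620.490478515625, 178.5730438232422), (72.57938385009766, 16.30379867553711), 87.056396484375)
21 slope deg -2.8 at600/200: 228.81
21 slope deg -2.97 at600/200: 242.9
13 slope deg 3.05 at600/200: 615.11
13 slope deg 2.72 at600/200: 629.14
long 2122 ((546.82421875, 239.16436767578125), (16.265775680541992, 116.92933654785156), 86.98138427734375)
short 1034 ((620.474609375, 178.6614990234375), (72.34269714355469, 16.27958869934082), 86.78251647949219)
21 slope deg -3.02 at600/200: 228.61
21 slope deg -2.76 at600/200: 243.27
13 slope deg 2.83 at600/200: 615.07
13 slope deg 2.99 at600/200: 629.32
pose [640.5 168.4 180.3] [-1.7997e+02 -5.0000e-02  1.6283e+02] F [ 0.1 -0.5  0.7] w 82.7 ff 0.0 t 10.15
total shares [0. 0. 0.] turn 0
```

View pics/w5.png

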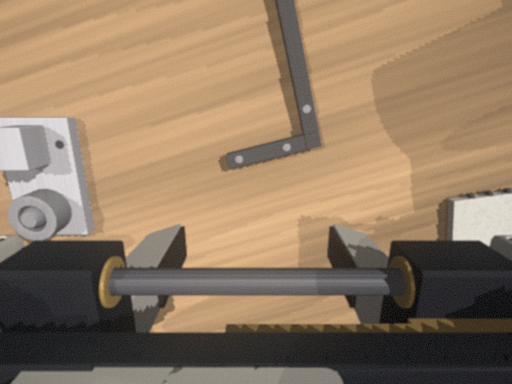

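The corner is at pixel (310,143) with its fences running to (285,0) and (230,162). That puts it at (614.9,227.6) with yaw -2.95°, and the home position of the rib at (510,195). Now I'll grip the rib.

>>> step_arm([
  [0.9,0.011,-0.077,0,0],
  [0.9,0.011,-0.077,0,0],
  [0.9,0.011,-0.077,0.02,0],
  [0.9,0.011,-0.077,0.02,0],
  [0.9,0.011,-0.077,0.04,0],
  [0.9,0.0096,-0.0772,0.06,0],
  [0.9,0,0,0.05,0],
  [0.9,0,0,0,0],
])

```text
time: 10.95
tool_pos: [539.2, -43.1, 83.1]
tcp_rot: [-3.141, -0.006, 2.84]
contact_force: [-0.1, 0.4, 0.2]
grip_width: 82.5
finger_force: 0.0
```

>>> step_arm([
  [0.9,0,0,0,0],
  [0.9,0,0,0,0],
])

```text
time: 11.15
tool_pos: [543.0, -41.5, 87.2]
tcp_rot: [3.141, 0.003, 2.844]
contact_force: [-0.1, 0.0, -0.4]
grip_width: 83.1
finger_force: 0.0
```

```bash
python3 - <<'E'
from h import *
im,ds=look(k=2); goto(541.4,-42.1,33,162.87)
E
```

```text
mean tcp [543.  -41.4  87.2] [0.  0.1 0. ]
pose [542.9 -41.2  87.1] [1.7998e+02 1.5000e-01 1.6299e+02] F [ 0.3 -0.6 -0. ] w 83.0 ff 0.0 t 11.25
total shares [ 0.0026 -0.0026  0.1082] turn 0.0013
```

>>> step_arm([
  [0.9,0.002,-0.002,0.05,0],
  [0.9,0,0,0.04,0],
  [0.9,0,0,0.017,0],
  [0.9,0,0,0,0],
  [0.9,0,0,0,0],
  [0,0,0,0,0],
  [0,0,0,0,0],
  [0,0,0,0,0],
])

```text
time: 12.05
tool_pos: [541.0, -42.3, 32.8]
tcp_rot: [3.141, 0.001, 2.844]
contact_force: [0.0, -0.7, -0.2]
grip_width: 63.6
finger_force: 0.0
```

>>> step_arm([
  [0,0,0,0,0],
  [0,0,0,0,0],
  [0,0,0,0,0],
  [0,0,0,0,0],
])

```text
time: 12.45
tool_pos: [540.6, -42.2, 32.2]
tcp_rot: [3.141, -0.0, 2.844]
contact_force: [-0.2, 0.6, 0.9]
grip_width: 31.4
finger_force: 0.0
```

```bash
python3 - <<'E'
from h import *
im,ds=look(k=3); goto()
for P in ds[:2]: print(cv2.minAreaRect(ring(P,577,-53,12,30,85)[:,:2].astype(np.float32)))
goto(500,-40,None,177.05)
E
```

```text
mean tcp [540.6 -42.2  32.2] [0. 0. 0.]
pose [540.6 -42.2  32.2] [ 1.8000e+02 -1.0000e-02  1.6293e+02] F [-0.1 -0.1 -0.7] w 27.8 ff 29.999091625213623 t 12.6
total shares [0. 0. 0.] turn 0
((558.6847534179688, -47.274208068847656), (76.08120727539062, 91.0591812133789), 73.14604187011719)
((558.5528564453125, -47.526607513427734), (76.07671356201172, 90.8921127319336), 72.9911880493164)
pose [540.6 -42.2  32.2] [ 1.8000e+02 -1.0000e-02  1.6293e+02] F [-0.1 -0.1 -0.7] w 27.8 ff 29.999091625213623 t 12.6
total shares [ 0.0789 -0.0195  0.    ] turn -0.1569
```

>>> step_arm([
  [0,0.01,0,0,-0.0169],
  [0,0.02,0,0,-0.035],
  [0,0.02,0,0,-0.035],
  [0,0.02,0,0,-0.035],
  [0,0.02,0,0,-0.035],
  [0,0.01,0,0,0],
  [0,0,0,0,0],
  [0,0,0,0,0],
])

```text
time: 13.4
tool_pos: [491.1, -32.9, 32.2]
tcp_rot: [3.141, -0.001, 3.089]
contact_force: [-2.8, 0.0, 1.0]
grip_width: 27.8
finger_force: 30.0
```

```bash
python3 - <<'E'
from h import *
im,ds=look(k=3); goto(495,185,None,177.05)
E
```

```text
mean tcp [491.3 -32.9  32.2] [0.1 0.  0. ]
pose [491.5 -33.   32.2] [ 1.7999e+02 -4.0000e-02  1.7703e+02] F [-3.1 -0.5  1.7] w 27.7 ff 29.999272227287292 t 13.55
total shares [1.560e-02 4.357e-01 1.000e-04] turn -0.0002
```

>>> step_arm([
  [0,0.003,0.015,0,0],
  [0,0.003,0.03,0,0],
  [0,0.003,0.04,0,0],
  [0,0.003,0.04,0,0],
  [0,0.003,0.04,0,0],
  [0,0,0.04,0,0],
  [0,0,0.04,0,0],
  [0,0,0.04,0,0],
])

```text
time: 14.35
tool_pos: [491.8, 110.7, 32.2]
tcp_rot: [-3.142, 0.001, 3.09]
contact_force: [0.0, -1.8, -1.5]
grip_width: 27.4
finger_force: 30.0
```

>>> step_arm([
  [0,0,0.04,0,0],
  [0,0,0.04,0,0],
  [0,0,0.03,0,0],
  [0,0,0.015,0,0],
  [0,0,0,0,0],
  [0,0,0,0,0],
])

```text
time: 14.95
tool_pos: [494.7, 172.2, 32.2]
tcp_rot: [3.141, 0.0, 3.09]
contact_force: [-0.4, 2.0, -1.0]
grip_width: 27.7
finger_force: 30.0
```

```bash
python3 - <<'E'
from h import *
im,ds=look(k=3)
for P in ds[:2]:
    print("plate",cv2.minAreaRect(ring(P,530,177,13,20,85)[:,:2].astype(np.float32)))
    L=ring(P,500,233,8,12.9,60); L=L[L[:,1]>224]; print("fence",len(L),cv2.minAreaRect(L[:,:2].astype(np.float32)))
goto(510,195,None,177.05)
E
```

```text
mean tcp [494.7 171.9  32.2] [0.  0.2 0. ]
plate ((514.173095703125, 187.60305786132812), (108.85899353027344, 90.61772155761719), 87.16776275634766)
fence 2172 ((480.01739501953125, 241.99362182617188), (16.43023109436035, 49.38833236694336), 87.25244140625)
plate ((514.4008178710938, 187.83824157714844), (109.73001861572266, 90.65607452392578), 87.05419158935547)
fence 2182 ((480.0694580078125, 242.02865600585938), (16.690719604492188, 49.4394645690918), 87.09988403320312)
pose [494.7 171.6  32.2] [179.99  -0.   177.01] F [ 0.   2.2 -1.2] w 27.8 ff 29.999690651893616 t 15.1
total shares [-0.0281  0.0482  0.    ] turn -0.0005
```

>>> step_arm([
  [0,-0.005,0.01,0,0],
  [0,-0.007,0.012,0,0],
  [0,-0.007,0.012,0,0],
  [0,-0.005,0.008,0,0],
  [0,0,0,0,0],
  [0,0,0,0,0],
])

```text
time: 15.7
tool_pos: [508.2, 192.9, 32.2]
tcp_rot: [3.141, 0.001, 3.091]
contact_force: [0.4, 0.5, -2.5]
grip_width: 27.8
finger_force: 30.0
```

>>> step_arm([
  [0,0,0.002,0,0],
  [0,0,0.002,0,0],
  [0,0,0,0,0],
])

```text
time: 16.0
tool_pos: [507.7, 194.3, 32.2]
tcp_rot: [-3.142, -0.0, 3.09]
contact_force: [-0.2, -0.5, -2.4]
grip_width: 27.8
finger_force: 30.0
```

>>> step_arm([
  [0,0,0.002,0,0],
  [0,0,0,0,0],
])

```text
time: 16.2
tool_pos: [507.8, 194.9, 32.2]
tcp_rot: [-3.141, -0.0, 3.09]
contact_force: [-0.4, -5.0, -0.9]
grip_width: 28.2
finger_force: 30.0
```

>>> step_arm([
  [0,-0.002,0,0,0],
  [0,-0.002,0,0,0],
  [0,0,0,0,0],
])

```text
time: 16.5
tool_pos: [508.9, 194.9, 32.2]
tcp_rot: [-3.141, -0.002, 3.09]
contact_force: [-4.3, -4.6, 2.5]
grip_width: 27.7
finger_force: 30.0
```

>>> step_arm([
  [0,-0.002,0,0,0],
  [0,0,0,0,0],
])

```text
time: 16.7
tool_pos: [509.4, 194.9, 32.2]
tcp_rot: [-3.141, -0.003, 3.09]
contact_force: [-6.1, -4.6, 2.8]
grip_width: 27.8
finger_force: 30.0
```

>>> step_arm([
  [0,-0.002,0.001,0,0],
  [0,-0.002,0.001,0,0],
  [0,0,0,0,0],
  [0,0,0,0,0],
])

```text
time: 17.1
tool_pos: [509.5, 194.9, 32.2]
tcp_rot: [-3.139, -0.008, 3.09]
contact_force: [-11.1, -9.2, 9.9]
grip_width: 27.7
finger_force: 30.0
```

```bash
python3 - <<'E'
from h import *
im,ds=look(k=3)
for i in range(1):
    P=ds[1]; print("plate back edge",cv2.minAreaRect(ring(P,500,193,13,20,80)[:,:2].astype(np.float32)))
    L=ring(P,500,240,8,12.9,60); L=L[L[:,1]>231.5]; print("fence",len(L),cv2.minAreaRect(L[:,:2].astype(np.float32)))
goto(510,195,None,177.05)
im,d,c=shot("top");P=cloud(d,c);P[d==0]=np.nan
s,ds_,cs=shot("side","s1.png"); cv2.imwrite("pics/s1.png",cv2.resize(s[130:200,170:280,::-1],(770,490),interpolation=cv2.INTER_CUBIC))
E
```

```text
mean tcp [509.5 194.9  32.2] [0. 0. 0.]
plate back edge ((514.9552612304688, 201.4166259765625), (89.5295639038086, 116.38174438476562), 87.3153305053711)
fence 2706 ((486.27850341796875, 240.84129333496094), (18.38489532470703, 61.64266586303711), 86.8346939086914)
pose [509.5 194.9  32.1] [-179.83   -0.43  177.07] F [-11.5  -8.9  10. ] w 27.8 ff 30.00868409872055 t 17.25
total shares [-0.001   0.0003 -0.    ] turn 0.0002
```

View pics/s1.png

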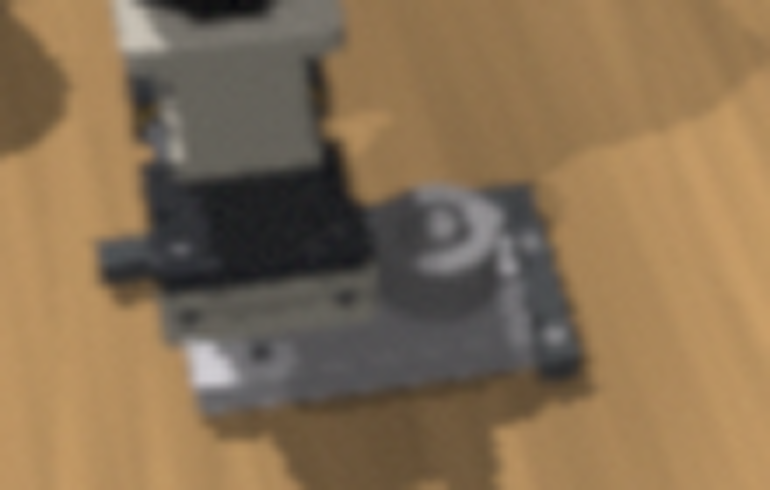

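The side view shows the bracket's pin end against the short fence and its side along the long fence, with the bushing down on the pin at (440,230). The tool has stopped moving at (509.5,194.9), pushing with 11 N and 9 N, within 0.5 mm of the expected home position. I'm handing it in.

```bash
python3 -c "
from plant import bot
print(bot.close_job())"
```

```text
the job is handed in; nothing more can be done
None
```

The job is handed in, with no verdict returned: the wide bushing is down on the pin, the bracket is held in the corner with about 11 N towards the short fence and 9 N towards the long one, and I did not move the narrow bushing or the bystanders.

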